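# Draw a parts tray out from under a shelf riser with a pull hook

## Robot

A 6-joint arm with a two-finger parallel gripper is mounted at the origin on the work surface. World frame = base frame: x ahead of the robot, y to its left, z up, the work surface at z = 0. Lengths are in m, angles in degrees, forces in N, time in s.
With the tool pointing down it reaches from about 0.4 to 0.825 m from the base axis. Payload 7 kg.
Tool frame: the origin (TCP) lies at the very end of the fingers, on their centre line; the grasp point (between the pads) lies 19 mm behind it (ctrl.grip_depth is the distance from the TCP to the grasp point, in m); z points along the fingers, y is the line along which they close (so a half turn about z gives the same grasp; the last joint's range is limited). The gripper opens to 88 mm and grips with 3 to 60 N. Pads are 19 mm wide; open, the fingers measure 130 mm over their backs; the gripper's body (78 mm by 193 mm) begins 47 mm behind the grasp point.
Start: joints at [79.761, 20.546, 0.682, 0, -70.136, -16.507], TCP at [0.304, 0.603, 0.227] pointing down, gripper open.
Joint ranges: [-176.03, 176.03], [-82.01, 121.73], [-58.28, 71.71], [-173.87, 95.51], [-174.79, -0.11], [-173.66, 173.66]. Speed limits (degrees/s): [136.94, 136.94, 172.46, 180, 180, 180].

## Interface

Orientations are given as [roll, pitch, yaw] about the fixed x, y, z axes, in that order (R = Rz(yaw) Ry(pitch) Rx(roll)).
In Python, from plant import get_obs, eyes, ctrl, spotter gives the robot as it stands.
- The arm moves only by the shell command python3 -m crank 'ROWS'. ROWS is JSON, one flat list of numbers, 7 for each row, row after row: the turn, a rotation vector about the tool's x, y, z in rad, then the shift along the tool's x, y, z in mm, then the opening, from 0 (shut) to 1 (fully open). A call has 1 to 5 rows; each row shifts and turns the commanded pose from where the row before left it, along the tool's axes as they then stand; what a row does not reach is not made up. A row lasts 1/8 s, in which the tool goes at most 62.5 mm and 10.7 degrees, less where a joint would pass 70% of its speed; a pose out of reach is approached as far as the arm can. A call is refused whole if a number of a shift passes 62.5 or a number of a turn 0.188, either way. A call with a gripper value outside its range is refused whole. The fingers move at their own pace and stop on an object; the grip force is fixed at half the most. Time passes only in rows, so rows that do not move let the fingers close. It gives the time, the measured TCP pose, the force, the opening and the grip force at its end, in the units of the state.
- get_obs(): the state, without advancing time (a new reading comes with each control period).
- eyes.snapshot(name): name is "scene" or "side" or "wrist"; returns the picture (400x640x3 uint8, blue, green, red); there is no depth.
- eyes.camera_model(name): a dict with "fx", "fy", "cx", "cy" (pixels), "D" ([k1, k2, p1, p2, k3] as OpenCV has them; the pictures are not rectified), "extrinsics" (4x4, takes a point from camera to world coordinates). Camera axes: x right, y down, z forward; pixel columns grow to the right and rows downward; lengths in m; the calibration is good to about 2 mm. A picture is of the moment at which its call begins: read the wrist's pose just before it. camera_model takes no time and is no camera call; for the wrist camera it gives the pose at the moment of the call.
- ctrl.close_job(): hands the job in; it is judged then, once.
Trained networks look in the newest picture that a camera, given by its name, has taken for a name from the list of things; names that differ only in an ending like _2 or _b are one class to them, and where a whole thing is asked for, a point or a joint stands for the part that bears it (a point fixed in the world has none). Each returns a list of dicts, best first, with "p" (0 to 1); they miss things now and then, are a little off and sometimes report something else, mostly with a low value. They report only what shows in the picture. A call takes as long as a camera call.
- spotter.outline_of(camera, target): "region" (400x640 bool, what is visible of it) and "rect" ([left, top, width, height] in pixels, round what is visible of it).
- spotter.place_of(camera, target): "location" ([column, row] in pixels: a listed point, or the origin of a listed thing).
The state is a dict: "clock": time; "joint_pos": joint angles; "qvel": joint speeds; "tau": joint torques, N m; "tool_pos": TCP position; "orientation": TCP orientation; "force": force on the tool from outside, world axes, zero at the start; "moment": the same for the moment, N m; "opening": finger opening in m; "gripper_force": force on a finger pad.
Only numpy, scipy, OpenCV 4.12 (cv2) and the standard library are available. Lean on these libraries where they do the work, as an engineer would, in place of code of your own. Each camera call takes 0.05 s, during which the arm holds its last target. There are 200 camera calls.

## Task

Take the pull hook from its rubber mat, reach it under the front edge of the low steel riser, feel gently for the flat ring on the front of the parts tray hidden beneath, lower the hook's tip right down through it and draw the tray out as far as it will go. Then unhook it and stand the hook back on its mat and let go. Only the hook, never the gripper, may touch the riser and the tray, without pushing or yanking hard, and everything else stays where it is.

Things in the scene. Friction and masses are not known exactly. Their poses are not given: they have to be found in the camera images.
- hook: Pull hook, 0.32 kg, standing upright by itself. Wooden handle 30 (hook's x) by 36 (y), top 95 mm up, on a steel foot 44 x 46 x 8 mm; a 10 mm round rod leaves the handle along +x, its axis 38 mm up, and ends in a bent-down tip. Origin: centre of the foot's underside, z up. Best held across the 30 mm (fingers closing along the hook's x), above the rod, 75 mm up.
- hook_tip (a point): Lower end of the hook's tip: at 160 mm along the hook's +x from its origin the rod is bent straight down, 10 mm round, its end level with the foot's underside. Axes as the hook's.
- mat: Black rubber mat 270 (x) x 200 (y) x 3 mm, fixed; the hook starts on it beside a spanner, its foot about 80 mm towards -x and 35 mm towards -y of the centre, pointing along the mat's +x. Origin: centre of its underside, on the table; z up.
- riser: Low grey steel shelf riser, fixed, 300 deep x 330 wide x 110 mm tall, open only in front, a tray of bearings inside, goods on top. Origin: on the table under the middle of its front edge; x points inward, y across, z up. Free height 90 mm under the front lip, 98 mm behind it; inner walls at y = +/-159 mm. Force rules on the riser include tray and ring.
- riser_edge (a point): Middle of the lip's lower edge, 90 mm above the riser's origin; axes as the riser's. Hidden behind it is the tray's flat level pull ring: hole 26 mm, outside 42 mm, bar 8 mm, 18 to 26 mm above the table, free below. Its centre is at riser x = 75 mm minus the tray's travel and at an unknown y from -50 to +50 mm: find it by feel. It does not give sideways.
- tray (a joint): Tray's travel out of the riser in m, along the riser's -x: 0 fully in, 0.16 at its stop (ring then 85 mm in front of the edge, in the open); starts 0 to 0.02. Friction 5 N plus 30 N per m/s; stays put. The 190 mm wide tray front is 45 mm behind the ring's centre, joined by an 8 mm sprung bar, which a pull draws out 0.7 mm per N, 12 mm at most; else the space in front of the tray is empty.
- spanner: Steel spanner, about 160 mm long, lying on the mat beside the hook; not part of the job.
- carton: Carton 130 x 150 x 85 mm on top of the riser, some 145 mm behind its front edge; origin under its centre.
- filter: White filter can, 72 mm across, 100 mm tall, on top of the riser; origin under its centre.
- bearing: Steel bearing ring 72 mm across, 22 mm high, lying on the table; origin under its centre.
- bin: Black open bin 100 x 140 x 70 mm on the table; origin under its centre.
- pulley: Dark steel pulley 72 mm across, 36 mm high, on the table to the robot's right; origin under its centre.
- seal_box: Small carton 70 x 100 x 45 mm on the table to the robot's right; origin under its centre.

How it is judged (in metres and radians):
On the way, in this order (a step that is already met when the one before it is completed fails the run):
1. the hook's tip is under the riser's front edge, at least 35 mm in, the tray not yet drawn out (x of hook_tip in the frame of riser above 0.035 m and z of hook_tip in the frame of riser below 0.09 m and value of joint tray below 0.04 m), for 0.1 s.
2. the tray is on its way out (60 to 140 mm) with the hook's tip down through the ring, lower than the ring's underside (value of joint tray between 0.06 and 0.14 m and z of hook_tip in the frame of riser below 0.018 m and x of hook_tip in the frame of riser above -0.09 m), for 0.1 s.
3. the tray is drawn out to within 12 mm of its stop (value of joint tray above 0.148 m), for 0.2 s.
At the end, for the whole second after the job is handed in: The tray is within 12 mm of fully out (travel over 0.148 m), and the hook stands upright (within about 7 degrees) at rest with its foot's centre on the mat, touching neither riser nor tray (value of joint tray above 0.148 m and angle between hook's own z axis and vertical below 0.12 rad and z of hook in the frame of mat between 0 and 0.009 m and x of hook in the frame of mat between -0.135 and 0.135 m and y of hook in the frame of mat between -0.1 and 0.1 m and contact force between hook and riser below 0.3 N and linear speed of hook below 0.02 m/s).
It fails at once if the hook pressed or pulled on the riser or tray with more than 25 N (contact force between hook and riser above 25 N).
It fails at once if the fingers or arm touched the riser or tray (over 2 N) (contact force between any of the fingers, the arm and riser above 2 N).
It fails at once if a bystander was moved more than 30 mm (distance of any of spanner, carton, filter, bearing, bin, pulley, seal_box from where it was at the start of the episode above 0.03 m).
It also fails if it takes over 54 s, if anything falls off the work surface, if the arm or the gripper's body presses on something with over 40 N, if the wrist force passes 120 N, or if a joint passes its speed limit or range.

## Working session

There is one attempt and no reset: what is moved stays moved. The work goes in short steps, Python scripts to look and compute and a shell command to move; the robot and the scene stay as the last step left them, time stands still between calls to the robot, and variables do not carry over. Pictures are saved under pics/ and viewed, at most 11 in all, crops included, and the job is handed in when it is done.

```bash
mkdir -p pics; ls; cat > h.py <<'E'
import numpy as np,cv2
from plant import get_obs,eyes,ctrl,spotter
from scipy.spatial.transform import Rotation as R
def ray(cam,px):
    m=eyes.camera_model(cam);K=np.array([[m['fx'],0,m['cx']],[0,m['fy'],m['cy']],[0,0,1.]])
    u=cv2.undistortPoints(np.array([[px]],float),K,np.array(m['D'],float))[0,0]
    T=np.array(m['extrinsics']);return T[:3,3],T[:3,:3]@np.array([u[0],u[1],1])
def onz(cam,px,z):
    o,d=ray(cam,px);return o+d*(z-o[2])/d[2]
def proj(cam,P):
    m=eyes.camera_model(cam);K=np.array([[m['fx'],0,m['cx']],[0,m['fy'],m['cy']],[0,0,1.]])
    T=np.linalg.inv(np.array(m['extrinsics']));r=cv2.Rodrigues(T[:3,:3])[0]
    return cv2.projectPoints(np.array(P,float).reshape(-1,1,3),r,T[:3,3],K,np.array(m['D'],float))[0][:,0]
E
python3 - <<'E'
from h import *
np.set_printoptions(precision=4,suppress=True)
Z=dict(hook=.003,hook_tip=.003,mat=0,riser=0,riser_edge=.09,spanner=.003,carton=.11,filter=.11,bearing=0,bin=0,pulley=0,seal_box=0)
for c in("scene","side"):
    im=eyes.snapshot(c);cv2.imwrite(f'pics/{c}0.png',im)
    print(c,eyes.camera_model(c)['extrinsics'])
    for n,z in Z.items():
        for p in spotter.place_of(c,n)[:2]: print(c,n,round(p['p'],2),np.array(p['location']),onz(c,p['location'],z))
print(get_obs())
E
```

```text
pics
scene [[ 0.4846  0.7177 -0.5     1.2861]
 [ 0.8747 -0.3907  0.2869 -0.4504]
 [ 0.0106 -0.5764 -0.8171  1.2543]
 [ 0.      0.      0.      1.    ]]
scene hook 0.81 [248.5 248.2] [ 0.561  -0.2956  0.003 ]
scene hook 0.73 [364.  192.5] [0.5491 0.1612 0.003 ]
scene hook_tip 0.89 [286.1 221.6] [ 0.5268 -0.1408  0.003 ]
scene hook_tip 0.7 [199.3 292.8] [ 0.6325 -0.4902  0.003 ]
scene mat 0.88 [259.  226.1] [ 0.4972 -0.2292  0.    ]
scene riser 0.65 [364.5 189.5] [0.5366 0.1716 0.    ]
scene riser_edge 0.85 [365.4 175.9] [0.5421 0.1614 0.09  ]
scene spanner 0.82 [242.9 219.6] [ 0.4485 -0.2671  0.003 ]
scene carton 0.7 [425.5 159. ] [0.5911 0.3758 0.11  ]
scene filter 0.76 [392.4 137. ] [0.4486 0.3346 0.11  ]
scene bearing 0.78 [348.7 268. ] [ 0.7797 -0.0433  0.    ]
scene bin 0.58 [297.2 291.4] [ 0.7718 -0.2249  0.    ]
scene bin 0.51 [174.1 251.7] [ 0.4551 -0.5122  0.    ]
scene pulley 0.95 [200.2 291.8] [ 0.6292 -0.4868  0.    ]
scene seal_box 0.72 [172.5 252.4] [ 0.4551 -0.5175  0.    ]
side [[ 0.823  -0.3301  0.4623  0.1387]
 [-0.568  -0.4916  0.6601 -0.6993]
 [ 0.0094 -0.8058 -0.5
[... 725 characters left out ...]
05.8 236.6] [ 0.7745 -0.2133  0.    ]
side pulley 0.93 [450.5 337.6] [ 0.6215 -0.4923  0.    ]
side pulley 0.4 [367.6 206.8] [ 0.7776 -0.0493  0.    ]
side seal_box 0.71 [388.7 390.9] [ 0.4389 -0.5011  0.    ]
{'clock': 1.3, 'joint_pos': array([ 79.7628,  20.5452,   0.68  ,  -0.0014, -70.1344, -16.5072]), 'qvel': array([-0.0631, -0.0443,  0.0356,  0.0198,  0.0804, -0.0472]), 'tau': array([  0.0001, -58.2385,  29.3299,   7.0023,   0.0123,  -0.    ]), 'tool_pos': array([0.3038, 0.6028, 0.2266]), 'orientation': array([-179.9999,    0.0014,  -26.7448]), 'force': array([-0.5134, -0.202 , -0.4732]), 'moment': array([ 0.0027, -0.0246,  0.0401]), 'gripper_force': 0.0, 'opening': 0.08770085354734025}
```

View pics/scene0.png

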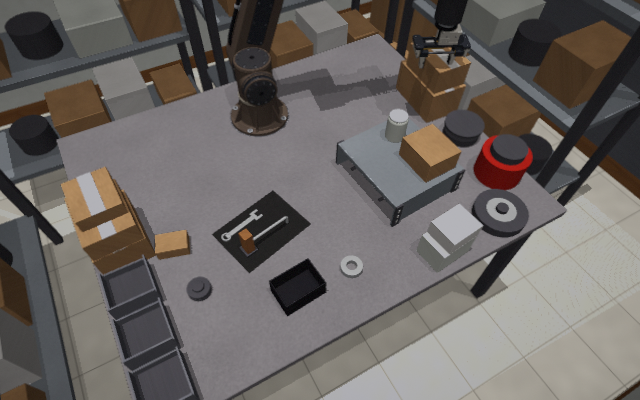

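View pics/side0.png

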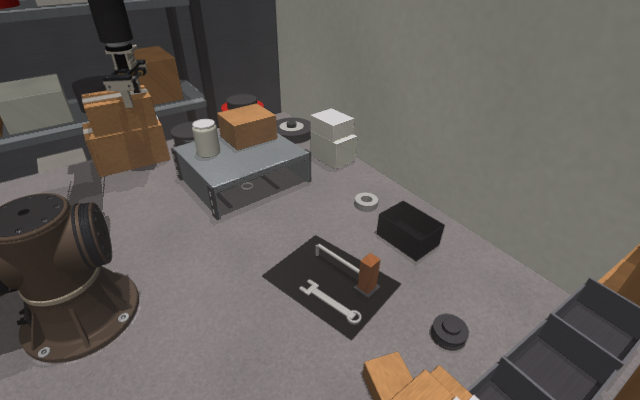

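```bash
python3 - <<'E'
from h import *
a=cv2.imread('pics/side0.png')[125:220,165:320];b=cv2.imread('pics/scene0.png')[110:225,325:475]
cv2.imwrite('pics/z.png',np.vstack([cv2.resize(a,(600,368),interpolation=2),]))
cv2.imwrite('pics/z2.png',cv2.resize(b,(600,460),interpolation=2))
E
```

```text
(no output)
```

View pics/z.png

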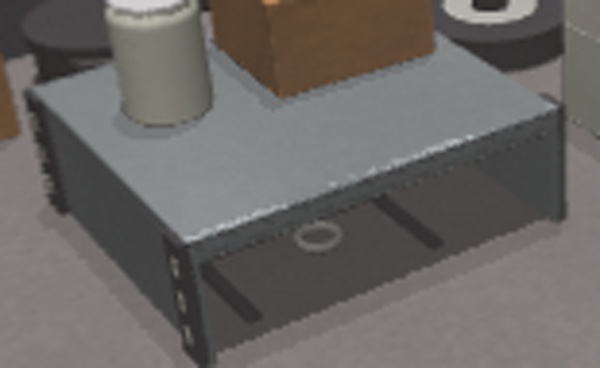

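View pics/z2.png

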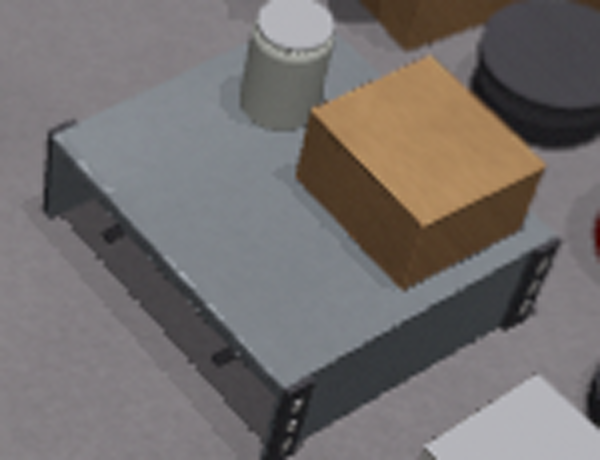

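```bash
python3 - <<'E'
from h import *
from scipy.optimize import least_squares
np.set_printoptions(precision=4,suppress=True)
S=lambda u,v:(165+u/3.871-.4,125+v/3.874-.4); C=lambda u,v:(325+u/4-.4,110+v/4-.4)
# riser local: x in, y left when looking inward
P=[('side',S(188,240),(0,.165,.11)),('side',S(555,107),(0,-.165,.11)),('side',S(32,90),(.3,.165,.11)),
('scene',C(60,133),(0,.165,.11)),('scene',C(288,388),(0,-.165,.11)),('scene',C(557,240),(.3,-.165,.11))]
def f(q,full=0):
    r=R.from_euler('z',q[2]).as_matrix();o=[]
    for c,px,l in P:
        w=r@np.array(l)+[q[0],q[1],0]; o.append(proj(c,w)[0]-px)
    return np.array(o).ravel()
s=least_squares(f,[.54,.155,1.4]);print(s.x,np.degrees(s.x[2]),s.fun)
q=s.x;r=R.from_euler('z',q[2]).as_matrix()
w=onz('side',S(318,236),.022);print('ring w',w,'riser',r.T@(w-[q[0],q[1],0]))
for n,b in(('hook',.561),):
    pass
for c in('scene','side'):
    for nm in('hook','spanner'):
        o=spotter.outline_of(c,nm)[0];print(c,nm,o['p'],o['rect'])
        if nm=='hook': cv2.imwrite(f'pics/m_{c}.png',o['region'].astype(np.uint8)*255)
E
```

```text
[0.5447 0.1591 1.6344] 93.64665272252518 [-0.3203  0.3863  1.1992 -0.0954 -0.022  -1.1529 -1.0037 -0.072  -0.4232
 -0.0654  1.2307 -1.2327]
ring w [0.5111 0.2311 0.022 ] riser [0.074  0.0289 0.022 ]
scene hook 0.9 [240.7, 214.8, 46.3, 44.1]
scene spanner 0.66 [224.8, 208.8, 35.9, 35.9]
side hook 0.97 [321.2, 242.7, 58.4, 53.0]
side spanner 0.7 [172.4, 135.0, 136.1, 84.3]
```

```bash
cat >> h.py <<'E'
np.set_printoptions(precision=4,suppress=True)
def go(x,y,z,yaw):
    s=get_obs();M=R.from_euler('xyz',s['orientation'],degrees=True)
    T=R.from_euler('xyz',[180,0,yaw],degrees=True)
    print(s['clock'],s['tool_pos'],s['orientation'],s['force'],s['opening'])
    print('shift tool mm now',M.inv().apply(np.array([x,y,z])-s['tool_pos'])*1000,'in goal axes',T.inv().apply(np.array([x,y,z])-s['tool_pos'])*1000,'rot',(M.inv()*T).as_rotvec())
E
python3 -m crank '[0,0,-0.169,0,0,-20,1, 0,0,-0.169,0,0,-20,1, 0,0,-0.169,0,0,-20,1, 0,0,-0.169,0,0,-10,1]'
python3 -c "
from h import *
go(.561,-.297,.2,12)"
```

```text
clock: 2.0
tool_pos: [0.304, 0.6031, 0.298]
orientation: [-179.9, -0.1, 12.3]
force: [0.3, -0.9, -0.1]
opening: 0.0875
gripper_force: 0.0
2.0 [0.304  0.6031 0.298 ] [-179.9189   -0.0529   12.3092] [ 0.2875 -0.8921 -0.0989] 0.0874742065982714
shift tool mm now [ 59.1624 934.3298  96.7558] in goal axes [ 64.2938 933.8586  98.0233] rot [-0.0014 -0.0009  0.0054]
```

```bash
python3 -m crank '[0,0,0,4,62,0,1, 0,0,0,4,62,0,1, 0,0,0,4,62,0,1, 0,0,0,4,62,0,1, 0,0,0,4,62,0,1]' >/dev/null
python3 -m crank '[0,0,0,4,62,0,1, 0,0,0,4,62,0,1, 0,0,0,4,62,0,1, 0,0,0,4,62,0,1, 0,0,0,4,62,0,1]' >/dev/null
python3 -m crank '[0,0,0,4,62,10,1, 0,0,0,4,62,20,1, 0,0,0,4,62,20,1, 0,0,0,4,62,20,1, 0,0,0,4,40,10,1]'
python3 - <<'E'
from h import *
go(.561,-.297,.2,12)
im=eyes.snapshot('wrist');cv2.imwrite('pics/w1.png',im)
for n,z in(('hook',.003),('hook_tip',.003),('mat',0),('spanner',.003)):
    for p in spotter.place_of('wrist',n)[:2]: print(n,p['p'],p['location'],onz('wrist',p['location'],z))
for X in((.561,-.297,.003),(.561,-.297,.098)): print(proj('wrist',X))
E
```

```text
clock: 3.88
tool_pos: [0.5485, -0.2674, 0.2177]
orientation: [-180.0, 0.1, 11.9]
force: [0.7, 0.4, -0.7]
opening: 0.0876
gripper_force: 0.0
3.875 [ 0.5485 -0.2674  0.2177] [-179.9676    0.0882   11.8981] [ 0.7069  0.4228 -0.7012] 0.08760233794210559
shift tool mm now [ 6.179  31.5109 17.7027] in goal axes [ 6.0957 31.5117 17.73  ] rot [-0.0006  0.0015 -0.0018]
hook 0.63 [348.8, 159.7] [ 0.5628 -0.2995  0.003 ]
hook_tip 0.63 [201.8, 161.2] [ 0.5267 -0.1358  0.003 ]
mat 0.72 [274.9, 188.0] [ 0.5116 -0.2206  0.    ]
spanner 0.78 [315.5, 236.0] [ 0.4627 -0.279   0.003 ]
[[348.7017 161.6664]]
[[357.997  184.4525]]
```

View pics/w1.png

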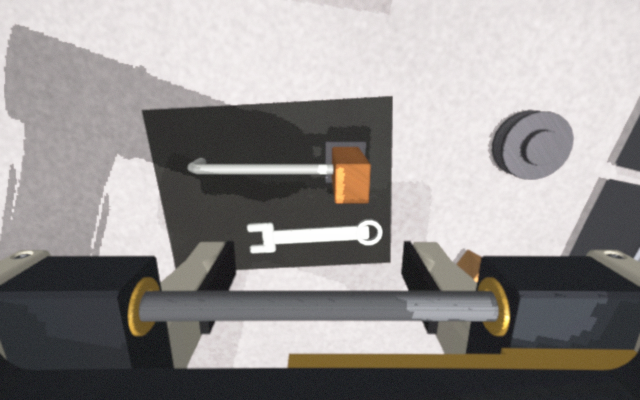

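```bash
python3 -c "
from h import *
go(.5605,-.2955,.056,12)"
```

```text
4.125 [ 0.5486 -0.265   0.219 ] [-179.9903    0.019    11.9466] [-0.4311  0.435   0.6697] 0.08751080989244235
shift tool mm now [  5.3803  32.2831 163.0362] in goal axes [  5.2963  32.2605 163.0434] rot [-0.0002  0.0003 -0.0009]
```

```bash
python3 -m crank '[0,0,0,5,32,20,1, 0,0,0,0,0,50,1, 0,0,0,0,0,50,1, 0,0,0,0,0,43,1, 0,0,0,0,0,0,1]'
python3 -m crank '[0,0,0,0,0,0,0, 0,0,0,0,0,0,0, 0,0,0,0,0,0,0, 0,0,0,0,0,0,0, 0,0,0,0,0,0,0]'
```

```text
clock: 4.75
tool_pos: [0.5584, -0.2936, 0.054]
orientation: [-179.9, 0.3, 12.1]
force: [-0.2, 0.2, 0.8]
opening: 0.0877
gripper_force: 0.0
clock: 5.38
tool_pos: [0.5604, -0.2953, 0.0565]
orientation: [180.0, -0.0, 12.0]
force: [0.8, -0.4, -0.7]
opening: 0.0435
gripper_force: 0.0
```

```bash
python3 -m crank '[0,0,0,0,0,0,0, 0,0,0,0,0,0,0, 0,0,0,0,0,0,0]'
python3 -m crank '[0,0,0,0,0,-20,0, 0,0,0,0,0,-30,0, 0,0,0,0,0,0,0]'
python3 - <<'E'
from h import *
s=get_obs();im=eyes.snapshot('side');cv2.imwrite('pics/s2.png',im);print(s['tool_pos'],s['force'],s['opening'])
for n in('hook','hook_tip'):
  for c in('side','scene'):
    if c=='scene' and n=='hook': eyes.snapshot(c)
    elif c=='scene': pass
    z=s['tool_pos'][2]+.019-.072
    for p in spotter.place_of(c,n)[:1]: print(c,n,p['p'],p['location'],onz(c,p['location'],z))
# riser frame plan
q=[.5447,.1591];r=R.from_euler('z',1.6344).as_matrix()
for l in((-.22,.029),(-.085,.029),(-.245,.029)): print(l,(r@np.array([*l,0]))[:2]+q)
E
```

```text
clock: 5.75
tool_pos: [0.5602, -0.2952, 0.0561]
orientation: [-180.0, 0.0, 12.0]
force: [-0.1, 0.3, 0.3]
opening: 0.0298
gripper_force: 30.0
clock: 6.12
tool_pos: [0.5617, -0.2956, 0.1081]
orientation: [179.9, -0.2, 12.0]
force: [-0.6, -0.5, -3.1]
opening: 0.03
gripper_force: 30.0
[ 0.5617 -0.2956  0.1081] [-0.5746 -0.46   -3.0856] 0.030015985067860487
side hook 0.82 [371.6, 274.1] [ 0.5652 -0.3016  0.0551]
scene hook 0.59 [246.9, 241.7] [ 0.567  -0.2969  0.0551]
side hook_tip 0.97 [318.1, 241.0] [ 0.5288 -0.1433  0.0551]
scene hook_tip 0.8 [284.5, 211.8] [ 0.5209 -0.1409  0.0551]
(-0.22, 0.029) [ 0.5297 -0.0623]
(-0.085, 0.029) [0.5212 0.0724]
(-0.245, 0.029) [ 0.5313 -0.0872]
```

```bash
python3 -m crank '[0,0,0.0729,0,0,0,0, 0,0,0.0729,0,0,0,0, 0,0,0,0,0,0,0]'
python3 -c "
from h import *
go(.5297,-.0623,.087,3.65)"
```

```text
clock: 6.8
tool_pos: [0.56, -0.2951, 0.1054]
orientation: [-180.0, 0.1, 3.7]
force: [-0.4, -0.7, -2.8]
opening: 0.0303
gripper_force: 30.0
6.8 [ 0.56   -0.2951  0.1054] [-179.9778    0.0667    3.6562] [-0.358  -0.6939 -2.8466] 0.030308164475070436
shift tool mm now [ -15.3504 -234.282    18.5046] in goal axes [ -15.3973 -234.2875   18.3958] rot [-0.0004  0.0012  0.0001]
```

```bash
python3 -m crank '[0,0,0,-3,-52,2,0, 0,0,0,-4,-52,4,0, 0,0,0,-4,-52,6,0, 0,0,0,-4,-52,6,0, 0,0,0,0,-26,0,0]'
python3 -m crank '[0,0,0,0,0,0,0]' >/dev/null
python3 - <<'E'
from h import *
go(.5212,.0724,.087,3.65)
s=get_obs();im=eyes.snapshot('side');cv2.imwrite('pics/s3.png',im)
fz=s['tool_pos'][2]-.053
th=np.radians(s['orientation'][2]+90)
pt=np.array([*s['tool_pos'][:2],fz])+.16*np.array([np.cos(th),np.sin(th),0]);print('pred tip',pt,proj('side',pt),proj('side',[.5111,.2311,.022]))
p=spotter.place_of('side','hook_tip')[0];print(p,onz('side',p['location'],fz))
cv2.imwrite('pics/s3z.png',cv2.resize(im[130:270,190:340],(750,600),interpolation=2)[:600])
E
```

```text
clock: 7.42
tool_pos: [0.5295, -0.0606, 0.0877]
orientation: [-180.0, 0.1, 3.8]
force: [0.5, -0.1, -3.5]
opening: 0.0302
gripper_force: 30.0
7.55 [ 0.5305 -0.0609  0.0881] [-179.9979    0.002     3.9019] [-0.3389 -0.4439 -3.3081] 0.03002989739352321
shift tool mm now [  -0.1576 -133.623     1.1328] in goal axes [  -0.7451 -133.6211    1.1279] rot [-0.      0.      0.0044]
pred tip [0.5196 0.0987 0.0351] [[268.6485 201.4327]] [[246.7358 185.5173]]
{'location': [265.6, 201.5], 'p': 0.73} [0.512  0.1034 0.0351]
```

View pics/s3z.png

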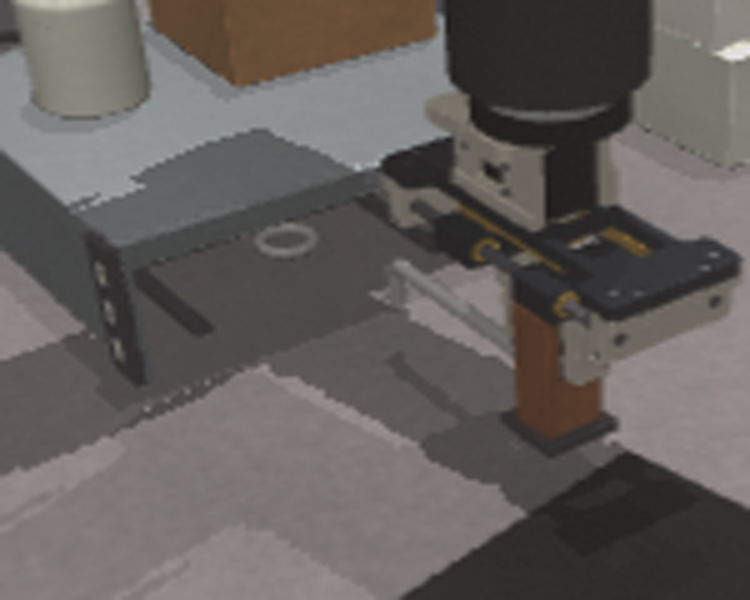

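```bash
python3 -m crank '[0,0,0.004,0,-30,0,0, 0,0,0,0,-30,0,0, 0,0,0,0,-30,0,0, 0,0,0,-1,-30,0,0, 0,0,0,0,-13.5,0,0]'
python3 -m crank '[0,0,0,0,0,0,0]' >/dev/null
python3 - <<'E'
from h import *
go(.5212,.0724,.0615,3.65)
s=get_obs();im=eyes.snapshot('side')
th=np.radians(s['orientation'][2]+90)
pt=np.array([*s['tool_pos'][:2],s['tool_pos'][2]-.053])+.16*np.array([np.cos(th),np.sin(th),0]);print('pred tip',pt,proj('side',pt))
p=spotter.place_of('side','hook_tip');print(p[:1])
cv2.imwrite('pics/s4z.png',cv2.resize(im[150:230,200:310],(770,560),interpolation=2))
E
```

```text
clock: 8.28
tool_pos: [0.5216, 0.0708, 0.0881]
orientation: [180.0, 0.0, 3.4]
force: [-0.0, -0.9, -3.1]
opening: 0.0296
gripper_force: 30.0
8.4 [0.5216 0.0705 0.0881] [179.9892   0.0117   3.4493] [-0.4149  0.3389 -3.3869] 0.029665067967991964
shift tool mm now [-0.3051 -1.9519 26.562 ] in goal axes [-0.3037 -1.948  26.5623] rot [ 0.0002  0.0002 -0.0035]
pred tip [0.512  0.2302 0.0351] [[246.6858 182.1033]]
[{'location': [246.6, 182.3], 'p': 0.67}]
```

View pics/s4z.png

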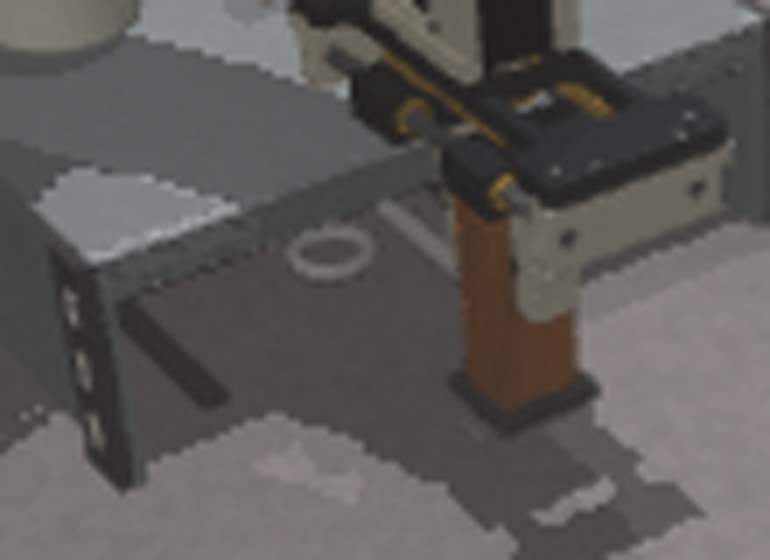

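```bash
python3 -m crank '[0,0,-0.003,0,-1,3,0, 0,0,0,0,-0.5,3,0, 0,0,0,0,0,3,0, 0,0,0,0,0,2,0, 0,0,0,0,0,0,0]'
python3 -m crank '[0,0,0,0,0,2,0, 0,0,0,0,0,0,0]'
python3 - <<'E'
from h import *
s=get_obs();im=eyes.snapshot('side')
th=np.radians(s['orientation'][2]+90)
pt=np.array([*s['tool_pos'][:2],s['tool_pos'][2]-.053])+.16*np.array([np.cos(th),np.sin(th),0]);print('pred tip',pt,(proj('side',[pt,pt+[0,0,.038]])-[200,150])*7)
cv2.imwrite('pics/s5z.png',cv2.resize(im[150:230,200:310],(770,560),interpolation=2))
E
```

```text
clock: 9.12
tool_pos: [0.5213, 0.072, 0.077]
orientation: [180.0, 0.0, 3.6]
force: [0.5, -0.5, -2.7]
opening: 0.03
gripper_force: 30.0
clock: 9.38
tool_pos: [0.5213, 0.072, 0.0751]
orientation: [180.0, 0.0, 3.6]
force: [0.6, 0.0, -3.6]
opening: 0.0301
gripper_force: 30.0
pred tip [0.5113 0.2317 0.0221] [[327.0052 247.6996]
 [318.0237 176.3911]]
```

View pics/s5z.png

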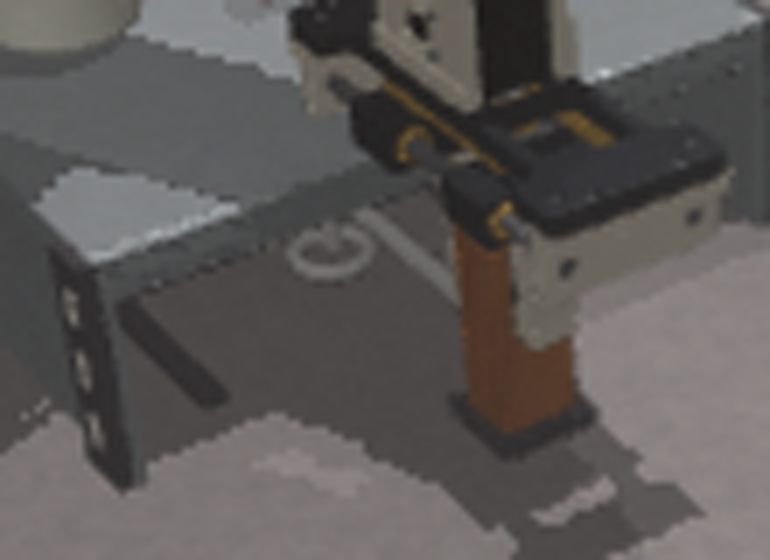

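The tip is inside the ring hole (ring at crop 331,250; tip at about 332,242). Lowering it through.

```bash
python3 -m crank '[0,0,0,0,0,4,0, 0,0,0,0,0,4,0, 0,0,0,0,0,4,0, 0,0,0,0,0,2,0, 0,0,0,0,0,0,0]'
python3 -m crank '[0,0,0,0,3,0,0, 0,0,0,0,3,0,0, 0,0,0,0,2,0,0, 0,0,0,0,2,0,0]'
```

```text
clock: 10.05
tool_pos: [0.5213, 0.072, 0.0609]
orientation: [180.0, 0.0, 3.6]
force: [0.4, -0.4, -3.2]
opening: 0.0298
gripper_force: 30.0
clock: 10.55
tool_pos: [0.5221, 0.062, 0.0612]
orientation: [-180.0, -0.0, 3.6]
force: [0.8, 2.0, -3.8]
opening: 0.0297
gripper_force: 30.0
```

```bash
python3 -m crank '[0,0,0,0,5,0,0, 0,0,0,0,6,0,0, 0,0,0,0,6,0,0, 0,0,0,0,6,0,0, 0,0,0,0,6,0,0]'
python3 - <<'E'
from h import *
print(get_obs()['moment']);im=eyes.snapshot('side');cv2.imwrite('pics/s6z.png',cv2.resize(im[150:250,200:340],(770,550),interpolation=2))
E
```

```text
clock: 11.18
tool_pos: [0.5242, 0.0338, 0.0611]
orientation: [-179.9, -0.1, 3.6]
force: [0.7, 7.1, -5.1]
opening: 0.0298
gripper_force: 30.0
[2.3029 0.2464 0.0563]
```

View pics/s6z.png

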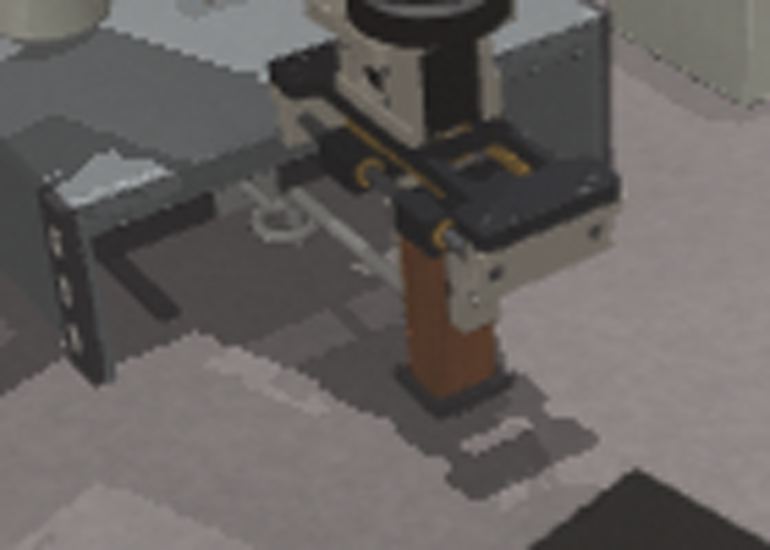

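```bash
for i in 1; do python3 -m crank '[0,0,0,0,6,0,0, 0,0,0,0,6,0,0, 0,0,0,0,6,0,0, 0,0,0,0,6,0,0, 0,0,0,0,6,0,0]'; done
python3 -m crank '[0,0,0,0,6,0,0, 0,0,0,0,6,0,0, 0,0,0,0,6,0,0, 0,0,0,0,6,0,0, 0,0,0,0,6,0,0]'
python3 -m crank '[0,0,0,0,6,0,0, 0,0,0,0,6,0,0, 0,0,0,0,6,0,0, 0,0,0,0,6,0,0, 0,0,0,0,6,0,0]'
```

```text
clock: 11.85
tool_pos: [0.5261, 0.0038, 0.0612]
orientation: [-179.9, -0.1, 3.6]
force: [-0.9, 6.3, -4.8]
opening: 0.0299
gripper_force: 30.0
clock: 12.48
tool_pos: [0.528, -0.0261, 0.0611]
orientation: [-179.9, -0.1, 3.6]
force: [0.1, 6.2, -4.8]
opening: 0.0297
gripper_force: 30.0
clock: 13.1
tool_pos: [0.53, -0.0561, 0.0612]
orientation: [-179.9, -0.1, 3.6]
force: [0.2, 6.6, -4.7]
opening: 0.0298
gripper_force: 30.0
```

```bash
python3 -m crank '[0,0,0,0,6,0,0, 0,0,0,0,6,0,0, 0,0,0,0,6,0,0, 0,0,0,0,6,0,0, 0,0,0,0,6,0,0]'
python3 -m crank '[0,0,0,0,3,0,0, 0,0,0,0,3,0,0, 0,0,0,0,3,0,0]'
```

```text
clock: 13.72
tool_pos: [0.5318, -0.0861, 0.0612]
orientation: [-179.9, -0.1, 3.6]
force: [0.5, 6.8, -4.1]
opening: 0.0303
gripper_force: 30.0
clock: 14.1
tool_pos: [0.5324, -0.0951, 0.0612]
orientation: [-179.9, -0.1, 3.6]
force: [0.3, 6.1, -3.0]
opening: 0.0299
gripper_force: 30.0
```

```bash
python3 -m crank '[0,0,0,0,2,0,0, 0,0,0,0,2,0,0]'
```

```text
clock: 14.35
tool_pos: [0.5326, -0.0991, 0.0613]
orientation: [-180.0, -0.1, 3.6]
force: [1.0, 6.2, -2.7]
opening: 0.0297
gripper_force: 30.0
```

```bash
python3 -m crank '[0,0,0,0,2,0,0, 0,0,0,0,1,0,0]'
```

```text
clock: 14.6
tool_pos: [0.5328, -0.1019, 0.0612]
orientation: [-179.9, -0.1, 3.5]
force: [0.5, 7.5, -3.5]
opening: 0.0299
gripper_force: 30.0
```

```bash
python3 -m crank '[0,0,0,0,2,0,0, 0,0,0,0,0,0,0]'
```

```text
clock: 14.85
tool_pos: [0.5329, -0.1034, 0.0611]
orientation: [-179.9, -0.1, 3.5]
force: [0.2, 9.9, -3.5]
opening: 0.03
gripper_force: 30.0
```

```bash
python3 -m crank '[0,0,0,0,-4,0,0, 0,0,0,0,-4,0,0, 0,0,0,0,-4,0,0, 0,0,0,0,-2,0,0, 0,0,0,0,0,0,0]'
python3 -m crank '[0,0,0,0,0,-5,0, 0,0,0,0,0,-8,0, 0,0,0,0,0,0,0]'
python3 - <<'E'
from h import *
print(get_obs()['force']);im=eyes.snapshot('side');cv2.imwrite('pics/s7z.png',cv2.resize(im[150:280,200:370],(720,550),interpolation=2))
E
```

```text
clock: 15.48
tool_pos: [0.5315, -0.0907, 0.0612]
orientation: [180.0, 0.0, 3.6]
force: [0.3, 0.2, -2.8]
opening: 0.0299
gripper_force: 30.0
clock: 15.85
tool_pos: [0.5323, -0.0907, 0.0752]
orientation: [-180.0, -0.1, 3.6]
force: [0.4, 0.5, -4.2]
opening: 0.0297
gripper_force: 30.0
[ 0.3755  0.488  -4.1781]
```

View pics/s7z.png

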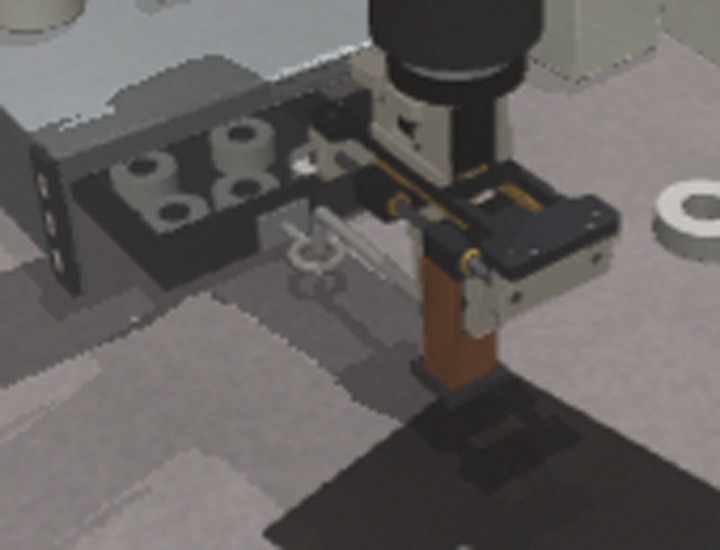

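```bash
python3 -m crank '[0,0,0,0,0,-10,0, 0,0,0,0,0,-15,0, 0,0,0,0,0,-25,0, 0,0,0,0,0,0,0]'
python3 -m crank '[0,0,0,0,30,0,0, 0,0,0,0,40,0,0, 0,0,-0.0729,0,40,0,0, 0,0,-0.0729,0,40,0,0, 0,0,0,0,0,0,0]'
python3 -c "
from h import *
go(.5605,-.2955,.058,12)"
```

```text
clock: 16.4
tool_pos: [0.5334, -0.0905, 0.1269]
orientation: [-180.0, -0.3, 3.6]
force: [0.4, -0.2, -2.6]
opening: 0.0303
gripper_force: 30.0
clock: 17.02
tool_pos: [0.5435, -0.2423, 0.1233]
orientation: [-180.0, 0.1, 11.8]
force: [-0.3, 0.9, -2.9]
opening: 0.0299
gripper_force: 30.0
17.025 [ 0.5435 -0.2423  0.1233] [-179.9891    0.0556   11.8015] [-0.2793  0.9348 -2.877 ] 0.02993766383319161
shift tool mm now [ 5.864  55.5982 65.2903] in goal axes [ 5.608  55.6056 65.3065] rot [-0.0002  0.001  -0.0035]
```

```bash
python3 -m crank '[0,0,0,3,28,0,0, 0,0,0,3,28,0,0, 0,0,0,0,0,30,0, 0,0,0,0,0,25,0, 0,0,0,0,0,6,0]'
python3 -m crank '[0,0,0,0,0,3,0, 0,0,0,0,0,1,0, 0,0,0,0,0,0,0]'
```

```text
clock: 17.65
tool_pos: [0.5597, -0.2927, 0.0611]
orientation: [-179.9, 0.2, 11.9]
force: [0.8, 0.9, -2.6]
opening: 0.0299
gripper_force: 30.0
clock: 18.02
tool_pos: [0.5618, -0.2936, 0.0601]
orientation: [180.0, -0.1, 11.9]
force: [-0.1, -0.3, -3.2]
opening: 0.0297
gripper_force: 30.0
```

```bash
python3 -m crank '[0,0,0,0,0,1.5,0, 0,0,0,0,0,0,0, 0,0,0,0,0,0,0]'
```

```text
clock: 18.4
tool_pos: [0.5613, -0.2936, 0.0578]
orientation: [180.0, -0.0, 11.9]
force: [0.0, -0.1, -3.1]
opening: 0.03
gripper_force: 30.0
```

```bash
python3 -m crank '[0,0,0,0,0,1.5,0, 0,0,0,0,0,0,0]'
```

```text
clock: 18.65
tool_pos: [0.5613, -0.2936, 0.0561]
orientation: [180.0, -0.0, 11.9]
force: [-0.7, 0.1, -3.0]
opening: 0.0299
gripper_force: 30.0
```

```bash
python3 -m crank '[0,0,0,0,0,1,0, 0,0,0,0,0,0,0]'
```

```text
clock: 18.9
tool_pos: [0.5613, -0.2936, 0.0561]
orientation: [180.0, -0.0, 11.9]
force: [-1.9, 2.1, 5.1]
opening: 0.0302
gripper_force: 30.0
```

Contact with the mat. Releasing.

```bash
python3 -m crank '[0,0,0,0,0,-0.5,0, 0,0,0,0,0,0,0.6, 0,0,0,0,0,0,0.8, 0,0,0,0,0,0,1, 0,0,0,0,0,0,1]'
python3 -m crank '[0,0,0,0,0,0,1, 0,0,0,0,0,0,1, 0,0,0,0,0,0,1, 0,0,0,0,0,0,1]'
python3 -m crank '[0,0,0,0,0,-20,1, 0,0,0,0,0,-40,1, 0,0,0,0,0,-50,1, 0,0,0,0,0,0,1, 0,0,0,0,0,0,1]'
python3 - <<'E'
from h import *
im=eyes.snapshot('side');cv2.imwrite('pics/s8.png',im)
for n in('hook','hook_tip','mat'):
    p=spotter.place_of('side',n)[0];print(n,p,onz('side',p['location'],.003))
E
```

```text
clock: 19.52
tool_pos: [0.5613, -0.2936, 0.0556]
orientation: [180.0, 0.0, 11.9]
force: [0.1, 0.5, -0.3]
opening: 0.0644
gripper_force: 0.0
clock: 20.02
tool_pos: [0.5613, -0.2936, 0.0557]
orientation: [180.0, -0.0, 11.9]
force: [-0.5, 0.1, -0.5]
opening: 0.0875
gripper_force: 0.0
clock: 20.65
tool_pos: [0.561, -0.2934, 0.1656]
orientation: [-180.0, -0.0, 11.9]
force: [0.7, 0.2, -0.7]
opening: 0.0879
gripper_force: 0.0
hook {'location': [370.0, 286.5], 'p': 0.66} [ 0.5726 -0.2951  0.003 ]
hook_tip {'location': [317.8, 255.2], 'p': 0.87} [ 0.5306 -0.1401  0.003 ]
mat {'location': [328.4, 282.1], 'p': 0.65} [ 0.4998 -0.2292  0.003 ]
```

View pics/s8.png

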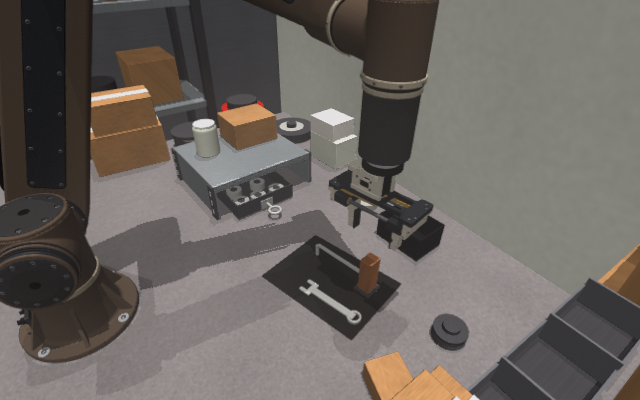

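The hook stands on its mat (369,285), the tray is out with its ring at (275,212), and nothing else has moved. I'll check the travel before handing in.

```bash
python3 - <<'E'
from h import *
r=R.from_euler('z',1.6344).as_matrix();w=onz('side',(275,212),.022)
x=(r.T@(w-[.5447,.1591,0]))[0];print('ring x',x,'travel',.075-x)
if .075-x>.15: print(ctrl.close_job())
E
```

```text
ring x -0.09811076789910729 travel 0.1731107678991073
the job is handed in; nothing more can be done
None
```

The tray was drawn out until the pull force rose at its stop, the hook is standing back on its mat, released, with nothing else visibly moved, and the job was handed in at about 21 s with no verdict returned; my rough picture reading of the travel was 0.173 m, about 13 mm past the 0.16 m stop, so it only confirms the tray is out.

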